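# Free the buckle from its spring bar

## Robot

A 7-joint arm with a two-finger parallel gripper is mounted at the origin on the work surface. World frame = base frame: x ahead of the robot, y to its left, z up, the work surface at z = 0. Lengths are in m, angles in rad, forces in N, time in s.
With the tool pointing down it reaches from about 0.425 to 0.925 m from the base axis. Payload 6.8 kg.
Tool frame: the origin (TCP) lies at the very end of the fingers, on their centre line; the grasp point (between the pads) lies 19 mm behind it; z points along the fingers, y is the line along which they close (so a half turn about z gives the same grasp; the last joint's range is limited). The gripper opens to 85 mm and grips with 20 to 120 N. Pads are 22 mm wide; open, the fingers measure 114 mm over their backs; the gripper's body (76 mm by 85 mm) begins 54 mm behind the grasp point. The pads swing forward as they close: fully open they stand 13 mm farther back than shut.
Start: joints at [-1.215, 0.477, 0.022, 1.555, -0.011, 1.109, -0.083], TCP at [0.302, 0.604, 0.231] pointing down, gripper open.
Joint ranges: [-2.96, 2.96], [-0.34, 2.1], [-1.41, 1.46], [0.24, 2.44], [-1.37, 4.51], [0.17, 1.92], [-2.96, 2.96]. Speed limits (rad/s): [2.39, 2.39, 3.14, 3.14, 3.14, 3.14, 3.14].

## Interface

Orientations are given as [roll, pitch, yaw] about the fixed x, y, z axes, in that order (R = Rz(yaw) Ry(pitch) Rx(roll)).
In Python, from bench import env gives the robot as it stands.
- The arm moves only by the shell command python3 -m crank 'ROWS' [OPENING] [FORCE]. ROWS is JSON, a list that holds one entry, the list of rows, each a list of 4 numbers: the shift along the world's x, y, z scaled (see below), then the turn about the world's z scaled (see below). In form: [[[tx, ty, tz, roll], ...]]. A call has 1 to 5 rows; each row shifts and turns the commanded pose from where the row before left it; what a row does not reach is not made up. The controller multiplies each number of a shift by 0.1 m and each number of a turn by pi/2 rad. A row lasts 1/12 s, in which the tool goes at most 41.7 mm and 7.16 degrees, less where a joint would pass 70% of its speed; a pose out of reach is approached as far as the arm can. A call with a number of a shift or a turn outside -1 to 1 is refused whole. A call with a gripper value outside its range is refused whole. OPENING is the closure in counts, from 0 (fully open) to 255 (shut), set as the call begins (- or left out, the last holds). The fingers move at their own pace and stop on an object; FORCE is the grip in N (left out, the last holds). Time passes only in rows, so rows that do not move let the fingers close. It gives the time, the measured TCP pose, the force, the opening and the grip force at its end, in the units of the state.
- env.read_state(): the state, without advancing time (a new reading comes with each control period).
- env.read_camera(name): name is "side" or "top" or "wrist"; returns a dict with "image" (400x640x3 uint8, blue, green, red), "range_z" (400x640 float32, m along the optical axis (not along the pixel's ray), 0 where there is no reading), "K" (3x3 intrinsics, pixels), "origin" and "rotation" of the camera in the world. Camera axes: x right, y up, looking along -z (the intrinsics and any distortion apply to the point x, -y, -z); pixel columns grow to the right and rows downward; lengths in m; the calibration is good to about 2 mm. A picture is of the moment at which its call begins.
- env.close_job(): hands the job in; it is judged then, once.
Trained networks look in a picture, given as the dict that the camera call returned (one of the last four; its "shot" number tells which), for a name from the list of things; names that differ only in an ending like _2 or _b are one class to them, and where a whole thing is asked for, a point or a joint stands for the part that bears it (a point fixed in the world has none). Each returns a list of dicts, best first, with "p" (0 to 1); they miss things now and then, are a little off and sometimes report something else, mostly with a low value. They report only what shows in the picture. A call takes as long as a camera call. They do not tell look-alikes from the thing itself.
- env.outline_of(picture, query): "region" (400x640 bool, what is visible of it) and "point" ([row, column] in pixels, amid what is visible of it).
The state is a dict: "time_s": time; "q": joint angles; "joint_vel": joint speeds; "joint_efforts": joint torques, N m; "eef_pos": TCP position; "tool_rot": TCP orientation; "force": force on the tool from outside, world axes, zero at the start; "wrist_torque": the same for the moment, N m; "gripper_width": opening from 0.0 (shut) to 1.0 (fully open); "finger_force": force on a finger pad.
Only numpy, scipy, OpenCV 4.12 (cv2) and the standard library are available. Lean on these libraries where they do the work, as an engineer would, in place of code of your own. Each camera call takes 0.05 s, during which the arm holds its last target. There are 200 camera calls.

## Task

Take the forked tool from its wooden block, set its fork over the spring bar of the buckle jig and push the bar's collar sideways, against the spring, until the buckle comes free and slides down into the jig's tray. Push gently and do not ram the bar against its end stop; keep the robot itself off the jig and the buckle, and leave the other things on the bench alone. Then stand the forked tool back upright in its block, fully down, and let go.

Things in the scene. Friction and masses are not known exactly. Their poses are not given: they have to be found in the camera images.
- jig: Buckle jig fixed to the bench: dark wooden base 8 mm thick (x -45..125, y -40..106 mm) with grey metalwork. Origin on the bench under the middle of the buckle's knuckle; z up, y along the spring bar. A face sloping 60 degrees, with 6 mm rails at y +-22, leads down towards +x to the tray. A level steel spring bar, 5 mm diameter, at x 0, z 100, passes two lugs (y -13..-5.5 and 5.5..13, tops at z 114).
- bar_root (a point): On the jig (x 0, y 13, z 100 mm): point on the bar's axis where it leaves the second lug; jig axes. From here to the barrel, towards jig +y, the bar is bare but for a steel collar, 18 mm diameter, 5 mm thick, clamped tight on it by hand: its face towards the lug lies anywhere from 11 to 35 mm from this point and is not measured.
- barrel (a point): On the jig (x 0, y 70, z 100 mm): near face, on the bar's axis, of the spring barrel, 24 mm diameter. Pushing the collar towards jig +y draws the bar out of the buckle: it gives at 3 N, rising 0.35 N per mm; the buckle is free after about 11 mm of travel; at 14 mm (8 N) is a hard end stop. Let go, it springs back. More than 12 N between tool and jig does damage.
- tray (a point): On the jig (x 82, y 0, z 8 mm): middle of the tray's floor. Tray inside: x 46 to 118, y -28 to 28, wooden walls up to z 30 mm.
- buckle: Brass buckle, 80 g: a flat rectangular frame 46 x 40 mm, 4 mm thick, with a square knuckle (8 mm wide, outer 14 x 15 mm) on its upper edge through which the spring bar passes. Origin on the underside in the middle of the frame; x points down the slope, z out of it. Hanging on the bar its origin is 76 mm above the bench; freed, it slides into the jig's tray and its origin is then less than 48 mm above the bench.
- fork: Forked tool, 90 g, standing upright in its block: origin at the middle of the fork's tip, z up to the handle end. Steel blade 18 mm wide (x), 4 mm thick (y), 48 mm long; the fork slot at its end is 9 mm wide (two 4.5 mm tines) and 18 mm deep; then a dark flange 34 x 24 mm from z 48 to 52 mm; then a dark rectangular wooden handle, 22 mm (x) by 16 mm (y), from z 52 to 102 mm. Unchanged by a half turn about z. Best gripped across y (16 mm).
- tool_block: Light wooden block of the forked tool, fixed to the bench, 60 x 50 mm, 52 mm high, origin in the middle of its underside. An upright pocket 25 mm (x) by 12 mm (y) runs right through; the tool's blade hangs in it with the flange resting on the top, fork tip 4 mm above the bench, tool x along block x. Its twin holds the awl.
- awl: Bystander: awl with a round wooden handle 28 mm across, standing in a second block like the first, top 100 mm above the bench. The two blocks may have changed places.
- glue_jar: Bystander: amber glass jar, 60 mm across, 75 mm high; origin at its underside.
- polish_tin: Bystander: flat dark tin, 70 mm across, 25 mm high; origin at its underside.
- tape_roll: Bystander: paper tape roll lying flat, 90 mm across, 25 mm high; origin at its underside.
Things that resemble listed ones, but are neither listed nor needed, are in the scene too. There is more than one size of the jig; the job needs the largest.

How it is judged:
By the outcome, as a careful person would: the job done as asked, in the order asked, and still so for the second after the job is handed in, with the robot touching nothing.
It also fails if it takes over 51 s, if anything falls off the work surface, if the arm or the gripper's body presses on something with over 40 N, if the wrist force passes 120 N, or if a joint passes its speed limit or range.

## Working session

There is one attempt and no reset: what is moved stays moved. The work goes in short steps, Python scripts to look and compute and a shell command to move; the robot and the scene stay as the last step left them, time stands still between calls to the robot, and variables do not carry over. Pictures are saved under pics/ and viewed, at most 11 in all, crops included, and the job is handed in when it is done.

```bash
mkdir -p pics; ls
cat > h.py <<'E'
import numpy as np, cv2
from bench import env
def world(p,mask=None):
    z=p["range_z"].astype(float);K=p["K"]
    v,u=np.mgrid[0:z.shape[0],0:z.shape[1]]
    P=np.stack([(u-K[0,2])/K[0,0]*z,-(v-K[1,2])/K[1,1]*z,-z],-1)
    W=P@np.array(p["rotation"]).T+np.array(p["origin"])
    W[z==0]=np.nan
    return W
E
python3 - <<'E'
from h import *
for n in ["top","side"]:
    p=env.read_camera(n); cv2.imwrite(f"pics/{n}0.png",p["image"]); W=world(p)
    np.savez(f"{n}0.npz",W=W,img=p["image"],K=p["K"],o=p["origin"],R=p["rotation"])
    print(n,p["origin"],{k:v for k,v in p.items() if k not in("image","range_z","rotation","origin")})
    for q in ["jig","fork","tool_block","awl","buckle","barrel","tray"]:
        for d in env.outline_of(p,q)[:3]:
            w=W[d["region"]]; print(q,round(d["p"],2),d["point"],d["region"].sum(),np.nanmedian(w,0).round(3),np.nanmax(w[:,2]).round(3))
print(env.read_state())
E
```

```text
picsTraceback (most recent call last):
  File "<stdin>", line 3, in <module>
  File "h.py", line 7, in world
    W=P@np.array(p["rotation"]).T+np.array(p["origin"])
      ~~~~~~~~~~~~~~~~~~~~~~~~~~~^~~~~~~~~~~~~~~~~~~~~~
ValueError: operands could not be broadcast together with shapes (400,640) (3,)
```

```bash
cat > h.py <<'E'
import numpy as np, cv2
from scipy.spatial.transform import Rotation as Ro
from bench import env
def rot(p):
    r=np.array(p["rotation"],float)
    return Ro.from_euler("xyz",r).as_matrix() if r.shape==(3,) else r
def world(p):
    z=p["range_z"].astype(float);K=np.array(p["K"])
    v,u=np.mgrid[0:z.shape[0],0:z.shape[1]]
    P=np.stack([(u-K[0,2])/K[0,0]*z,-(v-K[1,2])/K[1,1]*z,-z],-1)
    W=P@rot(p).T+np.array(p["origin"])
    W[z==0]=np.nan
    return W
E
python3 - <<'E'
from h import *
for n in ["top","side"]:
    p=env.read_camera(n); cv2.imwrite(f"pics/{n}0.png",p["image"]); W=world(p)
    np.savez(f"{n}0.npz",W=W,img=p["image"],K=p["K"],o=p["origin"],R=rot(p))
    print(n,{k:v for k,v in p.items() if k not in("image","range_z")})
    for q in ["jig","fork","tool_block","awl","buckle","barrel","tray"]:
        for d in env.outline_of(p,q)[:3]:
            w=W[d["region"]]; print(q,round(d["p"],2),d["point"],d["region"].sum(),np.nanmedian(w,0).round(3),np.nanmax(w[:,2]).round(3))
print(env.read_state())
E
```

```text
top {'K': array([[379.78883232,   0.        , 319.91678934],
       [  0.        , 379.78883232, 198.58274397],
       [  0.        ,   0.        ,   1.        ]]), 'origin': array([0.39103638, 0.06005769, 0.98617277]), 'rotation': array([ 0.11852061, -0.00651426, -1.54847016]), 'shot': 2}
jig 0.95 [294.4, 246.3] 2498 [0.258 0.235 0.008] 0.09
jig 0.73 [192.0, 267.6] 3743 [0.518 0.193 0.009] 0.116
jig 0.59 [251.9, 349.2] 2290 [ 0.369 -0.017  0.008] 0.09
fork 0.5 [213.9, 455.6] 201 [ 0.464 -0.259  0.081] 0.109
tool_block 0.69 [220.8, 441.6] 527 [ 0.456 -0.25   0.051] 0.06
awl 0.61 [208.6, 405.9] 130 [ 0.477 -0.144  0.091] 0.1
barrel 0.92 [294.7, 246.9] 2449 [0.259 0.235 0.008] 0.09
barrel 0.88 [192.5, 263.8] 3656 [0.52  0.194 0.009] 0.116
barrel 0.59 [253.1, 351.0] 2228 [ 0.369 -0.018  0.008] 0.09
tray 0.71 [290.8, 245.0] 2529 [0.259 0.235 0.008] 0.09
tray 0.58 [254.1, 349.0] 2326 [ 0.369 -0.018  0.008] 0.09
side {'K': array([[407.10465398,   0.        , 323.21518328],
       [  0.        , 407.10465398, 198.53462874],
       [  0.        ,   0.        ,   1.        ]]), 'origin': arra
[... 729 characters left out ...]
11177,  0.4769982 ,  0.02241816,  1.55540807, -0.01151964,
        1.10928976, -0.08310833]), 'joint_vel': array([-7.99500929e-04,  3.97481240e-05,  3.20933612e-04, -1.61695202e-05,
       -1.31847855e-03, -6.95518517e-04,  1.55474147e-03]), 'joint_efforts': array([-2.18900789e-05, -5.96283782e+01,  1.60609223e+00, -2.81534261e+01,
        1.25007730e-02,  1.49711595e-03,  9.08884232e-06]), 'eef_pos': array([0.30195793, 0.60371146, 0.23130605]), 'tool_rot': array([ 3.14156918e+00, -2.47855035e-05,  2.67775370e+00]), 'force': array([ 0.85678601, -0.47670634, -0.51946243]), 'wrist_torque': array([ 0.00875699,  0.01951648, -0.00770585]), 'finger_force': 0.0, 'gripper_width': 0.9990098894930051}
```

View pics/top0.png

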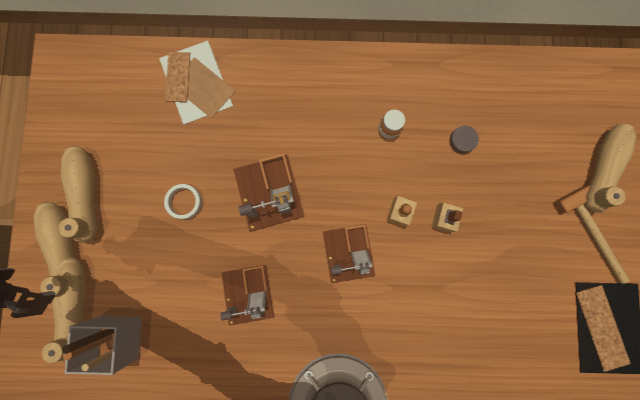

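View pics/side0.png

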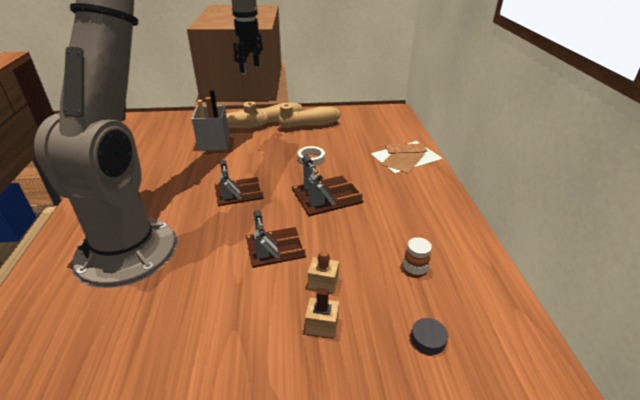

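Run:
```python
from h import *
for n in ["top","side"]:
    D=np.load(n+"0.npz");W=D["W"].reshape(-1,3)
    def sel(c,r,z0,z1): return W[(np.hypot(W[:,0]-c[0],W[:,1]-c[1])<r)&(W[:,2]>z0)&(W[:,2]<z1)]
    def rect(P): 
        r=cv2.minAreaRect((P[:,:2]*1000).astype(np.float32)); print(n,len(P),np.round(r[0],1),np.round(r[1],1),round(r[2],1),P.mean(0).round(4))
    print("base z");rect(sel((.52,.19),.14,.005,.014))
    print("table z",np.nanmedian(sel((.6,0.05),.05,-.02,.02)[:,2]))
    print("high");P=sel((.52,.19),.14,.092,.13);rect(P)
    print("block");rect(sel((.46,-.26),.06,.046,.058))
    print("flange/handle");rect(sel((.46,-.26),.06,.062,.12))
    print("awlblock");rect(sel((.475,-.15),.05,.046,.056))
    print("awl");rect(sel((.475,-.15),.05,.08,.12))
t=cv2.imread("pics/top0.png")
a=cv2.resize(t[145:240,225:315],None,fx=6,fy=6,interpolation=2); b=cv2.resize(t[190:240,430:480],None,fx=4,fy=4,interpolation=2)
c=np.zeros((max(a.shape[0],200),a.shape[1]+200,3),np.uint8);c[:a.shape[0],:a.shape[1]]=a;c[:200,a.shape[1]:]=b
cv2.imwrite("pics/crop.png",c)
```

```text
base z
top 2782 [526.5 193.1] [228.1 274.1] 6.0 [0.5222 0.196  0.0086]
table z 0.0007841953691919423
high
top 356 [474.9 187.9] [ 33.7 114.6] 15.7 [0.4777 0.1879 0.1055]
block
top 362 [ 465.  -264.1] [51.8 60. ] 74.9 [ 0.4637 -0.2593  0.053 ]
flange/handle
top 132 [ 465.  -263.5] [16.3 22.5] 75.7 [ 0.4644 -0.2607  0.0947]
awlblock
top 383 [ 479.  -148.7] [50.7 60.6] 71.9 [ 0.4779 -0.1466  0.0526]
awl
top 99 [ 477.7 -147.7] [25.2 23. ] 51.4 [ 0.4773 -0.1461  0.0925]
base z
side 1086 [520.2 189.2] [264.7 254.4] 18.1 [0.5161 0.1809 0.0101]
table z 0.0025629208093457256
high
side 239 [475.5 186.3] [ 32.1 119.4] 15.0 [0.4792 0.1813 0.1047]
block
side 522 [ 466.7 -264.6] [53.6 60.3] 75.4 [ 0.466  -0.2717  0.0537]
flange/handle
side 253 [ 466.7 -265.8] [17.  21.2] 73.2 [ 0.4666 -0.2696  0.0914]
awlblock
side 365 [ 480.1 -149.7] [53.5 60.3] 71.7 [ 0.4793 -0.1564  0.0532]
awl
side 126 [ 480.2 -151.8] [22.  23.9] 84.4 [ 0.48   -0.1548  0.0918]
```

View pics/crop.png

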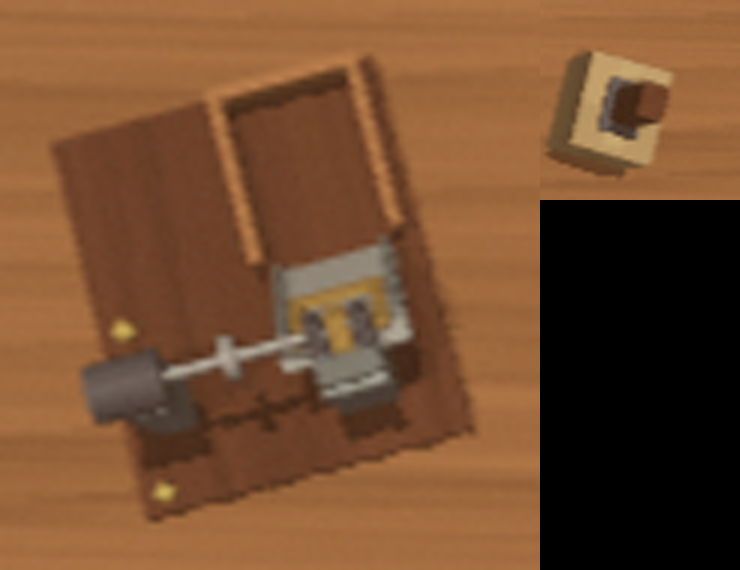

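```bash
python3 -m crank '[[[0.25,-0.32,0,0.026],[0.25,-0.32,0,0.026],[0.25,-0.32,0,0.026],[0.25,-0.32,0,0.026],[0.25,-0.32,0,0.026]]]' 110 40
python3 -m crank '[[[0.08,-0.4,0,0],[0.08,-0.4,0,0],[0.08,-0.4,0,0],[0.08,-0.4,0,0],[0.08,-0.4,0,0]]]'
python3 -m crank '[[[0,-0.4,0,0],[0,-0.4,0,0],[0,-0.4,0,0],[0,-0.4,0,0],[0,-0.4,0,0]]]'
python3 -m crank '[[[0,-0.4,0,0],[0,-0.4,0,0],[0,-0.4,0,0],[0,-0.4,0,0],[0,-0.4,0,0]]]'
python3 -m crank '[[[0,-0.36,0,0],[0,-0.36,0,0],[0,-0.36,0,0],[0,0,0,0],[0,0,0,0]]]'
python3 - <<'E'
from h import *
s=env.read_state();print({k:np.round(s[k],4) for k in s})
p=env.read_camera("wrist");cv2.imwrite("pics/w1.png",p["image"]);print(p["origin"],rot(p).round(2))
W=world(p);V=W.reshape(-1,3)
for d in env.outline_of(p,"fork")[:2]: print(d["p"],d["point"])
for nm,z0,z1 in (("block",.047,.056),("handle",.098,.115)):
    P=V[(np.hypot(V[:,0]-.466,V[:,1]+.264)<.05)&(V[:,2]>z0)&(V[:,2]<z1)]
    if len(P)>20:
        r=cv2.minAreaRect((P[:,:2]*1000).astype(np.float32));print(nm,len(P),np.round(r[0],1),np.round(r[1],1),r[2],np.median(P[:,2]))
E
```

```text
time_s: 1.27
eef_pos: [0.4279, 0.4421, 0.2315]
tool_rot: [3.141, 0.0, 2.884]
force: [0.1, 0.3, -0.4]
gripper_width: 0.573
finger_force: 0.0
time_s: 1.68
eef_pos: [0.4671, 0.2417, 0.2315]
tool_rot: [3.141, 0.0, 2.882]
force: [0.9, 0.8, 0.1]
gripper_width: 0.568
finger_force: 0.0
time_s: 2.1
eef_pos: [0.4667, 0.0418, 0.2317]
tool_rot: [3.141, 0.001, 2.882]
force: [1.1, 0.2, -0.6]
gripper_width: 0.567
finger_force: 0.0
time_s: 2.52
eef_pos: [0.4667, -0.1582, 0.2318]
tool_rot: [3.141, 0.001, 2.882]
force: [1.0, -0.2, 0.5]
gripper_width: 0.57
finger_force: 0.0
time_s: 2.93
eef_pos: [0.4663, -0.2666, 0.2314]
tool_rot: [-3.141, 0.0, 2.877]
force: [0.7, 0.9, -0.2]
gripper_width: 0.57
finger_force: 0.0
{'time_s': np.float64(2.9333), 'q': array([ 0.0271,  0.2617,  0.4518,  1.9099, -0.1338,  0.9989,  1.8445]), 'joint_vel': array([-0.0447, -0.0156, -0.0495,  0.0244, -0.0099,  0.0021, -0.0155]), 'joint_efforts': array([  2.0563, -39.5855,   5.5309, -26.7543,   0.213 ,  -0.1035,
         0.213 ]), 'eef_pos': array([ 0.4663, -0.2666,  0.2314]), 'tool_rot': array([-3.1407e+00,  2.0000e-04,  2.8773e+00]), 'force': array([ 0.7047,  0.8566, -0.1705]), 'wrist_torque': array([ 0.0359, -0.046 ,  0.0267]), 'finger_force': np.float64(0.0), 'gripper_width': np.float64(0.5696)}
[ 0.40090947 -0.24880855  0.3749538 ] [[ 0.26 -0.93 -0.26]
 [ 0.97  0.25  0.07]
 [-0.   -0.27  0.96]]
0.87 [183.3, 313.3]
0.52 [168.0, 434.2]
block 1689 [ 465.4 -266.2] [50.1 59.5] 74.97188568115234 0.05285415878622207
handle 412 [ 465.3 -266.1] [14.9 21.5] 74.83821868896484 0.10663741946222036
```

View pics/w1.png

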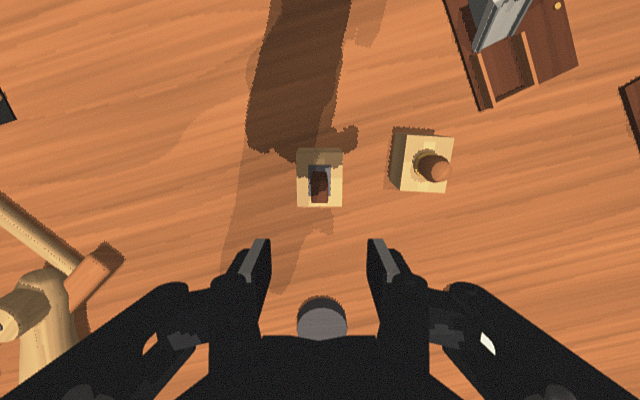

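```bash
python3 -m crank '[[[-0.01,0,-0.4,0],[0,0,-0.4,0],[0,0,-0.4,0],[0,0,-0.4,0],[0,0,-0.11,0]]]' 110 40
python3 -m crank '[[[0,0,0,0],[0,0,0,0]]]'
python3 -m crank '[[[0,0,0,0],[0,0,0,0],[0,0,0,0],[0,0,0,0],[0,0,0,0]]]' 255 100
python3 - <<'E'
from h import *
p=env.read_camera("wrist");W=world(p);V=W.reshape(-1,3)
print(p["origin"],env.read_state()["joint_vel"].round(3))
E
```

```text
time_s: 3.45
eef_pos: [0.4633, -0.2603, 0.0555]
tool_rot: [3.14, -0.008, 2.885]
force: [-0.1, 0.4, 0.6]
gripper_width: 0.565
finger_force: 0.0
time_s: 3.62
eef_pos: [0.4667, -0.2637, 0.0612]
tool_rot: [3.141, 0.0, 2.883]
force: [-0.1, 0.0, -0.1]
gripper_width: 0.568
finger_force: 0.0
time_s: 4.03
eef_pos: [0.4676, -0.2649, 0.0626]
tool_rot: [3.142, 0.004, 2.882]
force: [-1.5, 0.3, 7.8]
gripper_width: 0.179
finger_force: 97.3
[ 0.40152128 -0.24741092  0.20586629] [ 0.001 -0.001  0.001  0.     0.001  0.    -0.002]
```

```bash
python3 -m crank '[[[0,0,0.05,0],[0,0,0.15,0],[0,0,0.3,0],[0,0,0.4,0],[0,0,0.4,0]]]'
python3 -m crank '[[[0,0,0.4,0],[0,0,0,0],[0,0,0,0]]]'
python3 - <<'E'
from h import *
s=env.read_state();print(s["eef_pos"],s["tool_rot"],s["finger_force"],s["force"],s["gripper_width"])
T=s["eef_pos"];R=Ro.from_euler("xyz",s["tool_rot"]).as_matrix()
for n in ["side","wrist"]:
    p=env.read_camera(n);W=world(p);cv2.imwrite(f"pics/{n}2.png",p["image"])
    V=W.reshape(-1,3);np.savez(n+"2.npz",W=W,img=p["image"])
    for d in env.outline_of(p,"fork")[:2]:
        w=W[d["region"]];w=w[~np.isnan(w[:,0])];l=(w-T)@R
        print(n,d["p"],d["point"],len(w),w.min(0).round(4),w.max(0).round(4),"toolframe",np.percentile(l,[2,50,98],axis=0).round(4).tolist())
E
```

```text
time_s: 4.5
eef_pos: [0.4651, -0.2641, 0.1921]
tool_rot: [-3.142, -0.001, 2.881]
force: [1.0, 0.1, -0.9]
gripper_width: 0.176
finger_force: 97.4
time_s: 4.75
eef_pos: [0.4674, -0.265, 0.2336]
tool_rot: [3.141, 0.007, 2.882]
force: [-0.0, -0.7, -1.2]
gripper_width: 0.177
finger_force: 97.4
[ 0.46736975 -0.26502106  0.23358662] [3.14132322 0.00665    2.88185544] 97.40341544151306 [-0.03703873 -0.73836773 -1.21865084] 0.17742922439581796
side 0.82 [252.9, 322.0] 215 [ 4.493e-01 -2.786e-01  3.000e-04] [ 0.5052 -0.0345  0.2398] toolframe [[-0.0151, -0.0111, 0.003], [0.0003, -0.0006, 0.0184], [0.0211, 0.1133, 0.1442]]
wrist 0.97 [271.2, 317.0] 4515 [ 0.445  -0.2832 -0.0005] [ 0.5388 -0.2479  0.2764] toolframe [[-0.0064, -0.0093, -0.0416], [0.0132, 0.0008, -0.0358], [0.0202, 0.0106, 0.0368]]
```

```bash
python3 -m crank '[[[-0.03,0.39,0,0.0303],[-0.03,0.39,0,0.0303],[-0.03,0.39,0,0.0303],[-0.03,0.39,0,0.0303],[-0.03,0.39,0,0.0303]]]'
python3 -m crank '[[[-0.03,0.39,0,0.0303],[-0.03,0.39,0,0.0303],[-0.03,0.39,0,0.0303],[-0.03,0.39,0,0.0303],[-0.03,0.39,0,0.0303]]]'
python3 -m crank '[[[-0.03,0.35,0,0.0303],[0,0,0,0],[0,0,0,0]]]'
python3 - <<'E'
from h import *
s=env.read_state();print(s["eef_pos"],s["tool_rot"],s["q"].round(2))
p=env.read_camera("wrist");W=world(p);cv2.imwrite("pics/w3.png",p["image"]);np.savez("w3.npz",W=W,img=p["image"],K=p["K"],o=p["origin"],R=rot(p),T=s["eef_pos"],tr=s["tool_rot"])
print(p["origin"])
for q in("fork","bar_root","barrel","buckle"):
    for d in env.outline_of(p,q)[:2]:
        w=W[d["region"]];print(q,d["p"],d["point"],len(w),np.nanmedian(w,0).round(4))
E
```

```text
time_s: 5.37
eef_pos: [0.4495, -0.0677, 0.229]
tool_rot: [-3.141, -0.003, 3.122]
force: [1.0, 1.2, -0.9]
gripper_width: 0.178
finger_force: 97.5
time_s: 5.78
eef_pos: [0.4346, 0.1271, 0.2291]
tool_rot: [-3.141, -0.003, -2.923]
force: [1.1, 0.1, -0.8]
gripper_width: 0.172
finger_force: 97.5
time_s: 6.03
eef_pos: [0.4318, 0.1623, 0.2289]
tool_rot: [-3.141, -0.003, -2.873]
force: [0.6, -0.8, -0.7]
gripper_width: 0.177
finger_force: 97.6
[0.43183103 0.16230375 0.22893338] [-3.14109370e+00 -2.87594317e-03 -2.87326017e+00] [-0.56  0.13  0.07  2.05 -0.01  0.97  1.36]
[0.3668844  0.14419126 0.37269253]
fork 0.82 [270.5, 316.2] 4489 [0.4218 0.16   0.2685]
bar_root 0.86 [207.0, 331.4] 6764 [0.4645 0.1863 0.0094]
bar_root 0.77 [70.9, 171.5] 14554 [ 0.3611 -0.0213  0.0081]
barrel 0.92 [51.4, 420.8] 11300 [0.2697 0.2349 0.0076]
barrel 0.69 [70.0, 169.4] 14361 [ 0.3609 -0.0209  0.0082]
buckle 0.65 [242.6, 287.8] 34 [0.4875 0.1435 0.1022]
buckle 0.54 [276.5, 501.4] 2863 [0.4889 0.4074 0.0233]
```

View pics/w3.png

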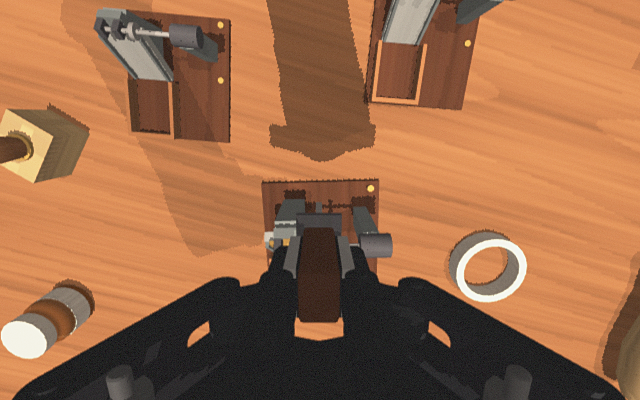

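```bash
python3 -m crank '[[[0.38,0.1,0,0],[0.38,0.1,0,0],[0.38,0.1,0,0],[0,0,0,0],[0,0,0,0]]]'
python3 - <<'E'
from h import *
s=env.read_state();print(s["eef_pos"],s["tool_rot"],s["q"].round(2))
p=env.read_camera("wrist");W=world(p);cv2.imwrite("pics/w4.png",p["image"]);np.savez("w4.npz",W=W,img=p["image"],K=p["K"],o=p["origin"],R=rot(p),T=s["eef_pos"],tr=s["tool_rot"])
V=W.reshape(-1,3)
print(p["origin"])
a=cv2.resize(p["image"][100:340,160:480],(800,600),interpolation=2);cv2.imwrite("pics/w4c.png",a)
# barrel+bar+collar points z>.09
P=V[(np.hypot(V[:,0]-.475,V[:,1]-.188)<.09)&(V[:,2]>.093)&(V[:,2]<.13)]
th=np.radians(15.2);ex=np.array([np.cos(th),np.sin(th)]);ey=np.array([-np.sin(th),np.cos(th)])
L=np.c_[(P[:,:2]-[.487,.1445])@ex,(P[:,:2]-[.487,.1445])@ey,P[:,2]]*1000
for y in range(-20,110,4):
    m=(L[:,1]>=y)&(L[:,1]<y+4)
    if m.sum()>3: print(y,m.sum(),L[m].min(0).round(1)[[0,2]],L[m].max(0).round(1)[[0,2]],np.median(L[m],0).round(1))
E
```

```text
time_s: 6.7
eef_pos: [0.5485, 0.1896, 0.2294]
tool_rot: [-3.141, -0.001, -2.88]
force: [-0.2, -0.3, -1.5]
gripper_width: 0.17
finger_force: 97.6
[0.54850094 0.18964754 0.22940334] [-3.14071793e+00 -9.07926875e-04 -2.88023748e+00] [-0.52  0.32  0.1   1.8  -0.04  1.03  1.43]
[0.483134   0.17198436 0.37301916]
-12 165 [-12.6  98.3] [ 16.1 110.7] [  0.8 -10.  104.5]
-8 186 [-12.5  93.2] [ 16.2 111.1] [  2.4  -5.7 103.5]
-4 135 [-12.5  97.2] [ 17.1 109.7] [  0.8  -1.6 103.2]
0 174 [-12.5  96.3] [ 17.2 109.7] [  2.1   1.9 103.4]
4 144 [-12.5  95.8] [ 17.1 111.1] [  0.    6.1 103.3]
8 156 [-12.5  98.8] [ 15.3 111. ] [  2.1   9.8 105.1]
12 105 [-13.3  93.1] [ 15.2 111.7] [  2.5  13.1 103.8]
16 30 [  4.2 100.5] [  8.4 104.4] [  6.3  18.1 102.9]
20 24 [  4.2 101.8] [  8.4 104.1] [  6.3  22.  102.7]
24 30 [  4.2 100.6] [  8.5 105. ] [  6.3  25.9 103.1]
28 30 [  4.2 100.8] [  8.5 104.1] [  6.3  30.2 102.7]
32 22 [  3.4 100.5] [  7.6 104.4] [  5.9  34.5 103.4]
36 30 [  3.4 100.6] [  7.6 104.2] [  5.5  38.  102.8]
40 79 [-3.2 93.3] [ 14.4 110.9] [  5.1  42.7 107.6]
44 74 [ -3.2 101.3] [ 14.4 111.5] [  5.9  45.4 108.3]
48 29 [  3.5 101.7] [  7.6 104.2] [  5.1  50.1 103. ]
52 26 [  3.5 100. ] [  7.7 105.1] [  5.6  54.1 103. ]
56 27 [  2.6 100.7] [  7.7 104.3] [  5.1  57.9 102.9]
60 27 [  2.7 101.1] [  6.9 104.6] [  4.3  62.2 103.1]
64 27 [  2.7 100.8] [  6.9 104.6] [  5.2  65.8 102.5]
68 126 [-6.4 95.9] [ 16.2 112.9] [  4.3  71.  104.3]
72 134 [ -7.3 100.2] [ 16.2 114.7] [  4.3  73.9 111.1]
76 140 [ -7.2 100.8] [ 16.3 114.9] [  3.5  77.8 111.2]
80 140 [ -7.2 101.5] [ 16.3 114.6] [  4.4  81.9 110.9]
84 132 [ -7.2 100.8] [ 16.3 114.4] [  4.4  85.9 111.2]
88 137 [ -7.2 102.1] [ 15.3 114.3] [  3.6  90.  111.1]
92 130 [ -7.1 102.6] [ 15.4 113.8] [  3.6  94.1 111.1]
96 134 [-8.1 99.7] [ 15.4 113.9] [  3.6  98.  111.1]
100 21 [ -8.  100.1] [ 15.4 113.3] [  6.  100.2 111.1]
```

View pics/w4c.png

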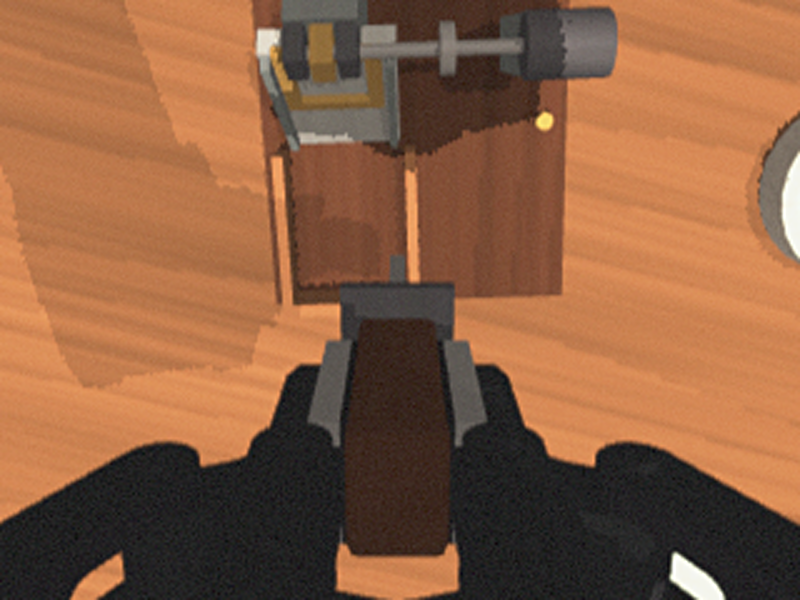

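Run:
```python
from h import *
D=np.load("w4.npz");V=D["W"].reshape(-1,3);T=D["T"];R=Ro.from_euler("xyz",D["tr"]).as_matrix()
V=V[~np.isnan(V[:,0])]
l=(V-T)@R*1000
m=(abs(l[:,0])<40)&(abs(l[:,1])<30)&(l[:,2]<70)&(l[:,2]>-70)
l=l[m]
for z in range(-50,64,4):
    q=l[(l[:,2]>=z)&(l[:,2]<z+4)]
    if len(q)>3: print(z,len(q),np.percentile(q[:,0],[1,50,99]).round(1),np.percentile(q[:,1],[1,50,99]).round(1))
f=l[(l[:,2]>4)&(l[:,2]<11)&(l[:,0]>11)]
print("flange",np.percentile(f[:,0],[1,99]).round(1),np.percentile(f[:,1],[1,99]).round(1),np.median(f[:,2]))
th=np.radians(15.2);ex=np.array([np.cos(th),np.sin(th)]);ey=np.array([-np.sin(th),np.cos(th)]);o=np.array([.487,.1445])
P=V[(np.hypot(V[:,0]-.475,V[:,1]-.188)<.09)&(V[:,2]>.098)&(V[:,2]<.13)]
L=np.c_[(P[:,:2]-o)@ex,(P[:,:2]-o)@ey,P[:,2]]*1000
b=L[(L[:,2]>101)&(((L[:,1]>16)&(L[:,1]<38))|((L[:,1]>49)&(L[:,1]<67)))]
# bar
c=np.polyfit(b[:,1],b[:,0],1);print("bar x=a*y+b",c,np.degrees(np.arctan(c[0])),np.median(b[:,2]))
col=L[(L[:,1]>36)&(L[:,1]<52)&(L[:,2]>106)];print("collar y",np.percentile(col[:,1],[1,50,99]),len(col), np.percentile(col[:,0],[0,50,100]))
ba=L[(L[:,1]>64)&(L[:,2]>108)];print("barrel y",ba[:,1].min(),ba[:,1].max());
lu=L[(L[:,1]<18)&(L[:,2]>106)&(L[:,1]>-18)];print("lug y",np.percentile(lu[:,1],[1,99]))
```

```text
-50 937 [-10.4  11.4  13.6] [-29.   -9.3  29.3]
-46 2657 [-9.2  4.4 13.3] [-26.6  -0.1  26.3]
-42 561 [-9.6 11.2 12.5] [-22.3   0.3  19.2]
-38 456 [-10.7  10.9  12.7] [-13.9  -0.5  13.4]
-34 324 [ 6.7 11.3 12.6] [-20.7  -0.7  19.7]
-30 416 [ 6.2 10.9 12.5] [-21.   -0.1  20.4]
-26 359 [ 6.3 11.  12.6] [-20.8  -0.1  20.2]
-22 340 [ 6.1 10.9 12.7] [-20.9  -0.1  20.3]
-18 325 [ 6.1 10.8 12.6] [-21.1  -0.1  20.5]
-14 285 [ 6.3 10.8 12.6] [-20.7  -0.5  20.1]
-10 238 [ 6.3 11.  12.6] [-19.3  -0.5  18.8]
-6 120 [10.3 12.1 12.7] [-13.8  -0.3  12.6]
-2 85 [10.1 12.1 12.7] [-8.2 -0.1  7.6]
2 522 [ 6.8 13.7 18.6] [-12.2  -0.6  11.5]
6 302 [ 6.7 15.  18.6] [-12.2  -0.   11.6]
34 11 [10.2 10.4 10.7] [-1.9 -0.   1.2]
38 13 [10.2 10.5 10.9] [-1.9  0.   1.3]
42 11 [10.  10.4 10.9] [-2.  -0.6  1.3]
46 11 [10.3 10.5 10.9] [-1.9  0.   1.3]
50 10 [10.2 10.6 10.7] [-2.  -0.7  1.4]
54 7 [10.3 10.4 10.7] [-2.   0.   1.4]
flange [11.2 18.6] [-12.1  11.5] 5.792707985901484
bar x=a*y+b [-0.03458887  7.10202676] -1.9810064563092806 102.9602085819615
collar y [41.92184181 44.43730317 46.99961189] 106 [-1.47655102  5.4725676  12.57493311]
barrel y 70.56564403020681 100.74254750241961
lug y [-11.53777978  13.94840551]
```

```bash
python3 -m crank '[[[-0.21,-0.037,0,0.02],[-0.21,-0.037,0,0],[-0.21,-0.037,-0.2,0],[0,0,-0.3,0],[0,0,0,0]]]'
python3 -m crank '[[[0,0,0,0],[0,0,0,0]]]'
python3 - <<'E'
from h import *
s=env.read_state();print(s["eef_pos"].round(4),s["tool_rot"].round(4),s["force"])
T=s["eef_pos"];R=Ro.from_euler("xyz",s["tool_rot"]).as_matrix()
f=T*1000+1.5*R[:,0]-.3*R[:,1];print("fork",f,"err",[484.1,177.9]-f[:2])
p=env.read_camera("wrist");cv2.imwrite("pics/w5.png",cv2.resize(p["image"][150:330,200:440],(800,600),interpolation=2))
E
```

```text
time_s: 7.17
eef_pos: [0.479, 0.1773, 0.1767]
tool_rot: [-3.14, -0.008, -2.846]
force: [-1.1, -1.0, -2.1]
gripper_width: 0.175
finger_force: 97.6
time_s: 7.33
eef_pos: [0.4846, 0.1795, 0.1817]
tool_rot: [3.141, 0.001, -2.847]
force: [-0.1, 0.0, 0.2]
gripper_width: 0.175
finger_force: 97.6
[0.4846 0.1795 0.1817] [ 3.1414e+00  1.5000e-03 -2.8469e+00] [-0.11120012  0.00158712  0.207783  ]
fork [483.27892354 178.79939749 181.66015703] err [ 0.82107646 -0.89939749]
```

View pics/w5.png

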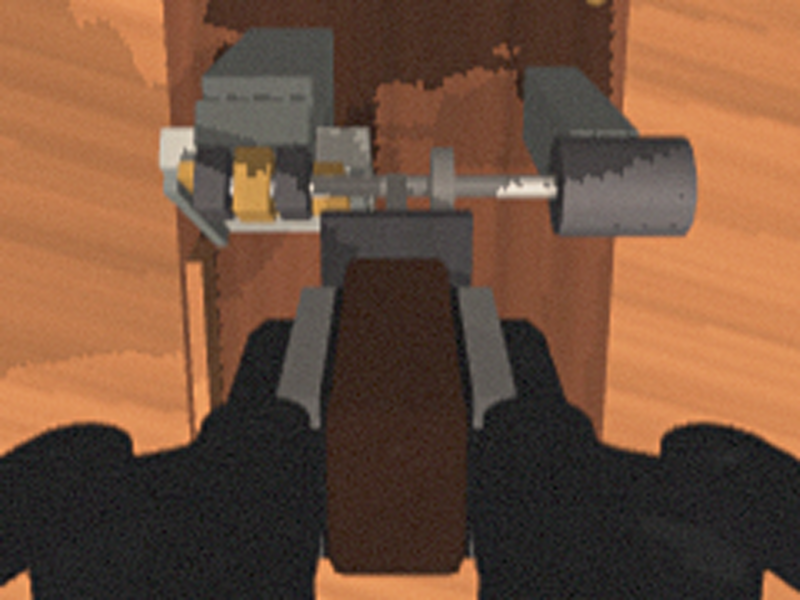

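```bash
python3 -m crank '[[[0.006,0,-0.06,0],[0,0,-0.06,0],[0,0,-0.04,0],[0,0,-0.04,0],[0,0,-0.03,0]]]'
python3 -m crank '[[[0,0,0,0],[0,0,-0.04,0],[0,0,0,0],[0,0,0,0]]]'
```

```text
time_s: 7.8
eef_pos: [0.4844, 0.1795, 0.1566]
tool_rot: [-3.141, -0.001, -2.846]
force: [-0.7, 0.7, -0.4]
gripper_width: 0.175
finger_force: 97.6
time_s: 8.13
eef_pos: [0.4845, 0.1796, 0.1532]
tool_rot: [-3.142, -0.0, -2.846]
force: [-0.9, -0.6, -0.9]
gripper_width: 0.175
finger_force: 97.6
```

```bash
python3 -m crank '[[[0,0,-0.03,0],[0,0,-0.025,0],[0,0,0,0],[0,0,0,0]]]'
python3 -m crank '[[[-0.006,0.019,0,0],[-0.003,0.0095,0,0],[0,0,0,0],[0,0,0,0]]]'
```

```text
time_s: 8.47
eef_pos: [0.4844, 0.1796, 0.1477]
tool_rot: [3.142, -0.0, -2.846]
force: [0.0, 0.3, -1.0]
gripper_width: 0.171
finger_force: 97.6
time_s: 8.8
eef_pos: [0.4837, 0.1827, 0.1479]
tool_rot: [3.141, 0.0, -2.846]
force: [0.4, -0.7, -1.3]
gripper_width: 0.175
finger_force: 97.6
```

```bash
python3 -m crank '[[[-0.003,0.0095,0,0],[-0.003,0.0095,0,0],[0,0,0,0]]]'
python3 -m crank '[[[-0.003,0.0095,0,0],[-0.003,0.0095,0,0],[0,0,0,0]]]'
python3 -m crank '[[[-0.003,0.0095,0,0],[-0.003,0.0095,0,0],[0,0,0,0]]]'
```

```text
time_s: 9.05
eef_pos: [0.483, 0.1846, 0.1478]
tool_rot: [3.141, 0.0, -2.846]
force: [0.3, 0.9, -0.4]
gripper_width: 0.176
finger_force: 97.6
time_s: 9.3
eef_pos: [0.4827, 0.1856, 0.1478]
tool_rot: [-3.141, -0.0, -2.847]
force: [0.4, -2.6, -0.7]
gripper_width: 0.173
finger_force: 97.7
time_s: 9.55
eef_pos: [0.482, 0.1878, 0.1478]
tool_rot: [-3.141, -0.0, -2.846]
force: [1.0, -3.9, -0.4]
gripper_width: 0.176
finger_force: 97.7
```

```bash
python3 -m crank '[[[-0.006,0.019,0,0],[-0.006,0.019,0,0],[0,0,0,0],[0,0,0,0]]]'
python3 -m crank '[[[-0.006,0.019,0,0],[-0.006,0.019,0,0],[0,0,0,0],[0,0,0,0]]]'
python3 - <<'E'
from h import *
s=env.read_state();print(s["eef_pos"].round(4),(s["eef_pos"][:2]*1000-[482.85,185.3])@[-.29,.957])
for n in ("side","top"):
  p=env.read_camera(n);W=world(p)
  for d in env.outline_of(p,"buckle")[:3]: print(n,round(d["p"],2),d["point"],np.nanmedian(W[d["region"]],0).round(3))
E
```

```text
time_s: 9.88
eef_pos: [0.4808, 0.1917, 0.1478]
tool_rot: [-3.141, 0.0, -2.846]
force: [2.1, -4.5, -0.3]
gripper_width: 0.171
finger_force: 97.7
time_s: 10.22
eef_pos: [0.4798, 0.195, 0.1478]
tool_rot: [-3.141, 0.0, -2.847]
force: [1.9, -5.9, -0.1]
gripper_width: 0.175
finger_force: 97.8
[0.4798 0.195  0.1478] 10.195392344214866
side 0.74 [194.5, 326.4] [0.508 0.151 0.016]
top 0.58 [196.9, 282.2] [0.503 0.145 0.085]
```

```bash
cat > chk.py <<'E'
from h import *
s=env.read_state();print("d",(s["eef_pos"][:2]*1000-[482.85,185.3])@[-.29,.957],"F",-s["force"][:2]@[-.29,.957])
for n in ("side","top"):
  p=env.read_camera(n);W=world(p)
  # slope region vs tray: pixels of brass
  V=W.reshape(-1,3);th=np.radians(17);o=np.array([.4934,.1465])
  ex=np.array([np.cos(th),np.sin(th)]);ey=np.array([-np.sin(th),np.cos(th)])
  L=np.c_[(V[:,:2]-o)@ex,(V[:,:2]-o)@ey,V[:,2]];I=cv2.cvtColor(p["image"],cv2.COLOR_BGR2HSV).reshape(-1,3)
  m=(L[:,0]>-.02)&(L[:,0]<.12)&(abs(L[:,1])<.028)&(I[:,0]>17)&(I[:,0]<32)&(I[:,1]>110)&(I[:,2]>60)
  print(n,m.sum(),np.nanmedian(L[m],0).round(3))
E
python3 chk.py
python3 -m crank '[[[-0.003,0.0095,0,0],[0,0,0,0],[0,0,0,0]]]'
python3 -m crank '[[[-0.003,0.0095,0,0],[0,0,0,0],[0,0,0,0]]]'
python3 chk.py
```

```text
d 10.10406031809876 F 5.980441397871809
side 1 [ 0.003 -0.016  0.089]
top 36 [ 0.003 -0.001  0.091]
time_s: 10.77
eef_pos: [0.4795, 0.1957, 0.1478]
tool_rot: [-3.14, 0.0, -2.847]
force: [2.7, -5.8, -0.5]
gripper_width: 0.176
finger_force: 97.8
time_s: 11.02
eef_pos: [0.4793, 0.1966, 0.1478]
tool_rot: [-3.14, 0.0, -2.847]
force: [2.2, -6.7, -0.7]
gripper_width: 0.175
finger_force: 97.8
d 11.855344881446342 F 7.030368745502606
side 1 [-0.005  0.008  0.106]
top 37 [ 0.005 -0.007  0.084]
```

```bash
python3 -m crank '[[[-0.002,0.006,0,0],[0,0,0,0],[0,0,0,0],[0,0,0,0]]]'
python3 chk.py
```

```text
time_s: 11.45
eef_pos: [0.4791, 0.1971, 0.1478]
tool_rot: [-3.14, 0.0, -2.847]
force: [2.1, -7.0, -0.4]
gripper_width: 0.172
finger_force: 97.8
d 12.349549238245405 F 7.299257416196531
side 1 [0.    0.007 0.108]
top 40 [ 0.004 -0.005  0.087]
```

```bash
python3 -m crank '[[[-0.002,0.005,0,0],[0,0,0,0],[0,0,0,0],[0,0,0,0]]]'
python3 chk.py
python3 - <<'E'
from h import *
a=env.read_camera("top")["image"][145:240,225:315];b=env.read_camera("side")["image"][140:220,280:370]
cv2.imwrite("pics/d1.png",np.hstack([cv2.resize(a,(400,420),interpolation=2),cv2.resize(b,(400,420),interpolation=2)]))
E
```

```text
time_s: 11.88
eef_pos: [0.479, 0.1975, 0.1478]
tool_rot: [-3.14, 0.0, -2.847]
force: [3.6, -6.4, 0.5]
gripper_width: 0.17
finger_force: 97.8
d 12.81952476626852 F 7.204153105483526
side 0 [nan nan nan]
top 31 [ 0.033 -0.01   0.037]
  return np.nanmean(a, axis, out=out, keepdims=keepdims)
```

View pics/d1.png

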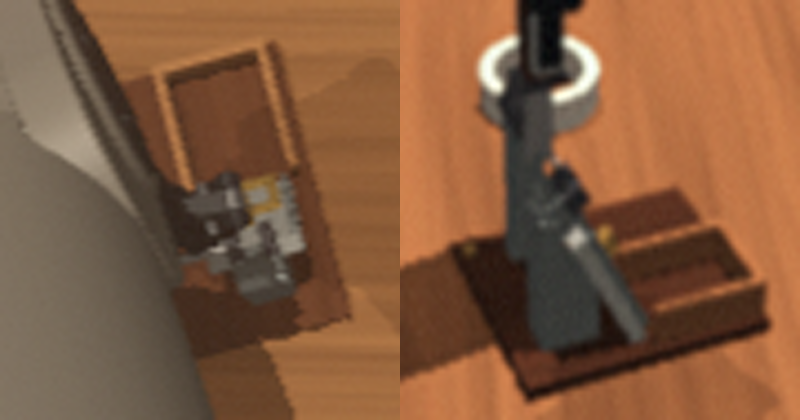

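The buckle has come off the bar: in the top view it lies lower on the slope at (265,190), with brass at jig x 33 mm, height 37 mm, so it is sliding to the tray. I'll wait, then confirm it has settled before releasing the bar.

```bash
python3 -m crank '[[[0,0,0,0],[0,0,0,0],[0,0,0,0],[0,0,0,0],[0,0,0,0]]]'
python3 chk.py 2>/dev/null
python3 -m crank '[[[0,0,0,0],[0,0,0,0],[0,0,0,0]]]'
python3 chk.py 2>/dev/null
```

```text
time_s: 12.5
eef_pos: [0.479, 0.1975, 0.1478]
tool_rot: [-3.14, 0.0, -2.847]
force: [3.0, -6.0, -0.2]
gripper_width: 0.173
finger_force: 97.8
d 12.77769703776258 F 6.596366004293367
side 0 [nan nan nan]
top 27 [ 0.03  -0.01   0.039]
time_s: 12.85
eef_pos: [0.479, 0.1975, 0.1478]
tool_rot: [-3.14, 0.0, -2.847]
force: [3.1, -7.2, 0.1]
gripper_width: 0.173
finger_force: 97.8
d 12.806657933383198 F 7.738764817875678
side 1 [0.026 0.003 0.057]
top 35 [ 0.03  -0.01   0.042]
```

```bash
python3 -m crank '[[[0.009,-0.029,0,0],[0.012,-0.038,0,0],[0.012,-0.038,0,0],[0.012,-0.038,0,0],[0,0,0,0]]]'
python3 -m crank '[[[0,0,0,0],[0,0,0,0]]]'
python3 -m crank '[[[0,0,0.06,0],[0,0,0.1,0],[0,0,0.15,0],[0,0,0.25,0],[0,0,0.3,0]]]'
python3 chk.py 2>/dev/null
python3 - <<'E'
from h import *
s=env.read_state();print(s["eef_pos"].round(4),s["tool_rot"].round(4))
E
```

```text
time_s: 13.37
eef_pos: [0.4829, 0.1848, 0.1478]
tool_rot: [3.14, 0.0, -2.847]
force: [-0.5, -0.5, -1.5]
gripper_width: 0.172
finger_force: 97.9
time_s: 13.53
eef_pos: [0.4827, 0.1853, 0.1478]
tool_rot: [3.141, 0.0, -2.845]
force: [0.2, -0.7, -0.5]
gripper_width: 0.171
finger_force: 97.9
time_s: 13.95
eef_pos: [0.4819, 0.1846, 0.2345]
tool_rot: [-3.142, -0.002, -2.846]
force: [-0.2, 0.4, -1.0]
gripper_width: 0.17
finger_force: 97.9
d -0.40938965784029835 F -0.4084496229767428
side 0 [nan nan nan]
top 64 [0.025 0.001 0.05 ]
[0.4857 0.1863 0.2395] [ 3.1392  0.0094 -2.8459]
```

```bash
python3 -m crank '[[[-0.015,-0.377,0,-0.0295],[-0.015,-0.377,0,-0.0295],[-0.015,-0.377,0,-0.0295],[-0.015,-0.377,0,-0.0295],[-0.015,-0.377,0,-0.0295]]]'
python3 -m crank '[[[-0.015,-0.377,0,-0.0295],[-0.015,-0.377,0,-0.0295],[-0.015,-0.377,0,-0.0295],[-0.015,-0.377,0,-0.0295],[-0.015,-0.377,0,-0.0295]]]'
python3 -m crank '[[[-0.015,-0.377,0,-0.0295],[-0.015,-0.377,0,-0.0295],[0,0,0,0],[0,0,0,0],[0,0,0,0]]]'
python3 chk.py 2>/dev/null
python3 - <<'E'
from h import *
s=env.read_state();print(s["eef_pos"].round(4),s["tool_rot"].round(4))
a=env.read_camera("top");W=world(a);d=env.outline_of(a,"buckle")
for x in d[:3]: w=W[x["region"]];print(x["p"],x["point"],np.nanpercentile(w,[5,50,95],axis=0).round(3).tolist())
b=env.read_camera("side")["image"][140:220,280:370];a=a["image"][145:240,225:315]
cv2.imwrite("pics/d2.png",np.hstack([cv2.resize(a,(400,420),interpolation=2),cv2.resize(b,(400,420),interpolation=2)]))
E
```

```text
time_s: 14.47
eef_pos: [0.4751, -0.0052, 0.2343]
tool_rot: [3.141, 0.001, -3.079]
force: [0.0, -0.7, -1.5]
gripper_width: 0.174
finger_force: 98.0
time_s: 14.88
eef_pos: [0.4678, -0.1938, 0.2344]
tool_rot: [3.141, 0.001, 2.972]
force: [-0.0, -0.9, -0.5]
gripper_width: 0.178
finger_force: 98.0
time_s: 15.3
eef_pos: [0.4651, -0.2671, 0.2338]
tool_rot: [3.141, -0.0, 2.882]
force: [0.8, -0.2, -0.9]
gripper_width: 0.171
finger_force: 98.0
d -427.8233789241205 F 0.45029755135383
side 0 [nan nan nan]
top 90 [0.028 0.002 0.047]
[ 0.4655 -0.2662  0.2338] [ 3.1406e+00 -2.0000e-04  2.8837e+00]
0.34 [121.8, 391.7] [[0.673, -0.146, 0.002], [0.694, -0.118, 0.073], [0.725, -0.095, 0.078]]
```

View pics/d2.png

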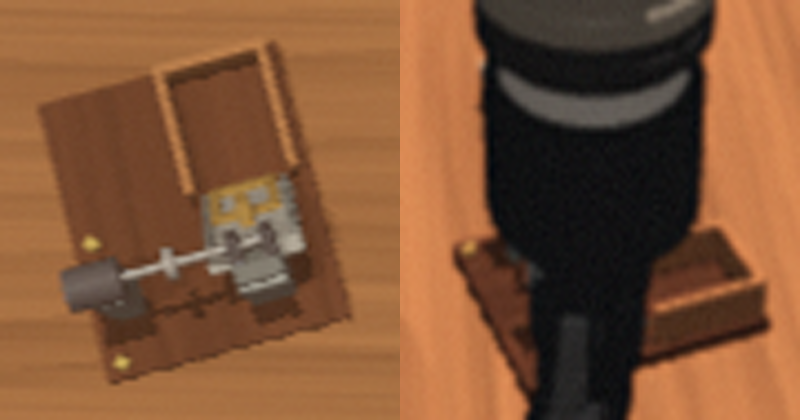

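Run:
```python
from h import *
p=env.read_camera("top");th=np.radians(17);o=np.array([.4934,.1465])
ex=np.array([np.cos(th),np.sin(th)]);ey=np.array([-np.sin(th),np.cos(th)])
for W,I in ((world(p),p["image"]),(np.load("top0.npz")["W"],np.load("top0.npz")["img"])):
  V=W.reshape(-1,3);L=np.c_[(V[:,:2]-o)@ex,(V[:,:2]-o)@ey,V[:,2]]*1000;I=cv2.cvtColor(I,cv2.COLOR_BGR2HSV).reshape(-1,3)
  m=(L[:,0]>-20)&(L[:,0]<120)&(abs(L[:,1])<28)&(I[:,0]>17)&(I[:,0]<32)&(I[:,1]>110)&(I[:,2]>60)
  print(m.sum(),np.nanpercentile(L[m],[0,5,25,50,75,95,100],axis=0).round(0).tolist())
```

```text
91 [[16.0, -16.0, 9.0], [19.0, -14.0, 14.0], [24.0, -5.0, 23.0], [28.0, 3.0, 47.0], [42.0, 12.0, 56.0], [45.0, 21.0, 66.0], [47.0, 23.0, 71.0]]
69 [[-9.0, -17.0, 52.0], [-7.0, -16.0, 53.0], [0.0, -7.0, 56.0], [9.0, 1.0, 78.0], [19.0, 5.0, 103.0], [22.0, 17.0, 108.0], [23.0, 19.0, 109.0]]
```

```bash
python3 -m crank '[[[0.016,0,-0.3,0],[0,0,-0.4,0],[0,0,-0.3,0],[0,0,-0.1,0],[0,0,0,0]]]'
python3 -m crank '[[[0,0,0,0],[0,0,0,0]]]'
python3 - <<'E'
from h import *
s=env.read_state();print(s["eef_pos"].round(4),s["tool_rot"].round(4));T=s["eef_pos"];R=Ro.from_euler("xyz",s["tool_rot"]).as_matrix()
p=env.read_camera("wrist");V=world(p).reshape(-1,3);V=V[~np.isnan(V[:,0])]
l=(V-T)@R*1000;l=l[(abs(l[:,0])<60)&(abs(l[:,1])<30)]
b=l[(l[:,2]>25)&(l[:,2]<58)&(abs(l[:,1])<8)];print("blade",len(b),np.percentile(b,[1,99],axis=0).round(1).tolist())
f=l[(l[:,2]>2)&(l[:,2]<11)&(l[:,0]>11)];print("flange",np.percentile(f,[1,99],axis=0).round(1).tolist())
P=V[(np.hypot(V[:,0]-.466,V[:,1]+.266)<.05)&(V[:,2]>.047)&(V[:,2]<.058)]
q=(P-T)@R*1000;print("block",len(P),np.percentile(q,[0.5,99.5],axis=0).round(1).tolist())
cv2.imwrite("pics/w6.png",cv2.resize(p["image"][120:300,200:440],(800,600),interpolation=2))
E
```

```text
time_s: 16.02
eef_pos: [0.465, -0.2667, 0.1216]
tool_rot: [3.141, -0.005, 2.882]
force: [-1.5, -0.4, -0.4]
gripper_width: 0.173
finger_force: 98.0
time_s: 16.18
eef_pos: [0.4679, -0.2687, 0.1257]
tool_rot: [-3.141, 0.003, 2.881]
force: [-0.7, 0.2, -0.3]
gripper_width: 0.172
finger_force: 98.0
[ 0.4679 -0.2687  0.1257] [-3.1412e+00  3.1000e-03  2.8809e+00]
blade 60 [[9.9, -1.8, 35.4], [10.7, 1.6, 57.0]]
flange [[11.2, -11.9, 2.4], [18.5, 11.7, 9.9]]
block 3348 [[-24.6, -23.0, 71.1], [32.9, 26.7, 77.4]]
```

View pics/w6.png

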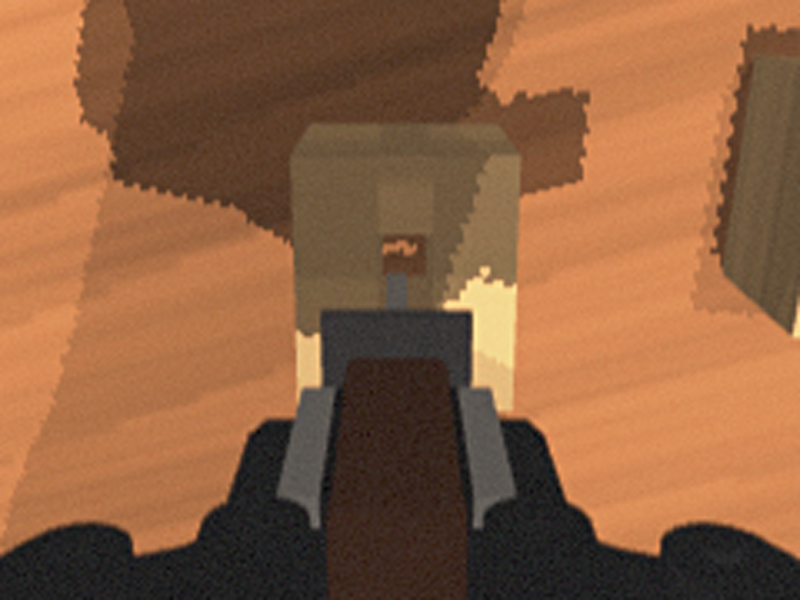

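```bash
python3 -m crank '[[[-0.01,0.023,0,0],[0,0,-0.06,0],[0,0,-0.06,0],[0,0,-0.06,0],[0,0,0,0]]]'
python3 -m crank '[[[0,0,-0.1,0],[0,0,-0.1,0],[0,0,-0.1,0],[0,0,-0.06,0],[0,0,0,0]]]'
python3 -m crank '[[[0,0,0,0]]]'
```

```text
time_s: 16.65
eef_pos: [0.4648, -0.2651, 0.1045]
tool_rot: [3.141, -0.002, 2.881]
force: [0.2, 0.3, -0.4]
gripper_width: 0.174
finger_force: 98.0
time_s: 17.07
eef_pos: [0.4644, -0.2651, 0.0679]
tool_rot: [3.141, -0.003, 2.881]
force: [-0.4, 0.7, -0.5]
gripper_width: 0.173
finger_force: 98.0
time_s: 17.15
eef_pos: [0.4652, -0.2656, 0.0692]
tool_rot: [3.142, -0.001, 2.881]
force: [-0.3, -0.8, -0.9]
gripper_width: 0.172
finger_force: 98.0
```

```bash
python3 -m crank '[[[0,0,-0.03,0],[0,0,-0.02,0],[0,0,0,0],[0,0,0,0]]]'
python3 -m crank '[[[0,0,-0.01,0],[0,0,-0.01,0],[0,0,0,0],[0,0,0,0]]]'
```

```text
time_s: 17.48
eef_pos: [0.4656, -0.2657, 0.0649]
tool_rot: [3.142, 0.0, 2.881]
force: [-0.8, -0.2, -0.9]
gripper_width: 0.173
finger_force: 98.0
time_s: 17.82
eef_pos: [0.4656, -0.2656, 0.0628]
tool_rot: [3.142, -0.0, 2.881]
force: [-0.3, -0.1, -1.6]
gripper_width: 0.177
finger_force: 98.0
```

```bash
python3 -m crank '[[[0,0,-0.01,0],[0,0,0,0],[0,0,0,0]]]'
python3 -m crank '[[[0,0,-0.005,0],[0,0,0,0],[0,0,0,0]]]'
```

```text
time_s: 18.07
eef_pos: [0.4656, -0.2657, 0.0626]
tool_rot: [3.141, 0.0, 2.881]
force: [-2.8, 1.0, 9.0]
gripper_width: 0.173
finger_force: 99.7
time_s: 18.32
eef_pos: [0.4656, -0.2657, 0.0626]
tool_rot: [3.141, 0.0, 2.88]
force: [-3.7, 2.4, 13.7]
gripper_width: 0.173
finger_force: 100.5
```

```bash
python3 -m crank '[[[0,0,0.01,0],[0,0,0,0]]]'
python3 -m crank '[[[0,0,0,0],[0,0,0,0],[0,0,0,0],[0,0,0,0],[0,0,0,0]]]' 110 40
python3 -m crank '[[[0,0,0.15,0],[0,0,0.3,0],[0,0,0.4,0],[0,0,0.4,0],[0,0,0.4,0]]]'
python3 -m crank '[[[0,0.3,0,0],[0,0,0,0],[0,0,0,0]]]'
python3 - <<'E'
from h import *
p=env.read_camera("wrist");V=world(p).reshape(-1,3)
for nm,z0,z1 in (("block",.047,.0545),("handle",.096,.12)):
    P=V[(np.hypot(V[:,0]-.466,V[:,1]+.264)<.05)&(V[:,2]>z0)&(V[:,2]<z1)]
    r=cv2.minAreaRect((P[:,:2]*1000).astype(np.float32));print(nm,len(P),np.round(r[0],1),np.round(r[1],1),r[2],np.median(P[:,2]))
p=env.read_camera("top");a=p["image"];cv2.imwrite("pics/fin.png",a)
E
```

```text
time_s: 18.48
eef_pos: [0.4658, -0.2658, 0.0626]
tool_rot: [-3.142, 0.001, 2.881]
force: [-0.6, -0.0, 1.6]
gripper_width: 0.174
finger_force: 98.5
time_s: 18.9
eef_pos: [0.4655, -0.2656, 0.0622]
tool_rot: [-3.142, -0.0, 2.881]
force: [0.2, -0.2, -0.5]
gripper_width: 0.567
finger_force: 0.0
time_s: 19.32
eef_pos: [0.4649, -0.2656, 0.2289]
tool_rot: [-3.141, -0.001, 2.88]
force: [2.1, -0.2, -0.2]
gripper_width: 0.569
finger_force: 0.0
time_s: 19.57
eef_pos: [0.466, -0.2343, 0.2278]
tool_rot: [3.141, 0.001, 2.884]
force: [-0.1, 0.0, 0.1]
gripper_width: 0.567
finger_force: 0.0
block 1649 [ 465.8 -266.4] [50.2 60.8] 74.99690246582031 0.05279146950856611
handle 444 [ 464.  -265.1] [15.9 21.4] 73.45286560058594 0.106461957665349
```

View pics/fin.png

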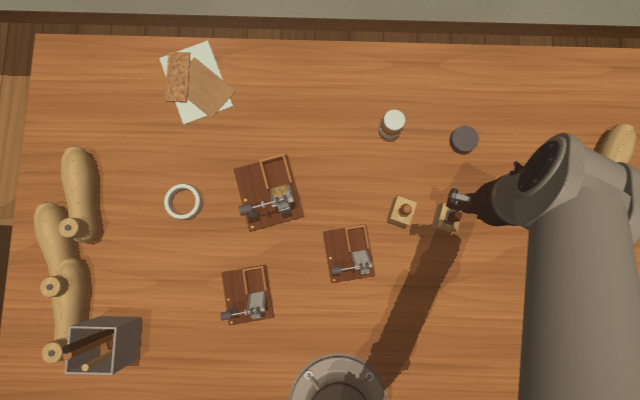

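The final picture shows the fork upright in its block near (452,215), its handle top at 106 mm as it was at the start. The buckle is at the tray end of the slope, near (282,190), and the other things on the bench have not moved.

```bash
python3 -c "
from bench import env
print(env.close_job())"
```

```text
the job is handed in; nothing more can be done
None
```

The buckle is off the bar and down at the tray with its lower edge at floor height (origin about 33 mm up by estimate, limit 48 mm), the fork is back upright and fully down in its block and let go, and the job was handed in at about 20 s with push readings of 8 N or less.

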